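# Set sprung tweezers to the size gauge on a shoemaker's bench

### The job

The size gauge has fallen over on the shoemaker's bench: stand it upright on its square foot and let go of it. Then pick up the sprung tweezers with the red grips, squeeze them until the gap between the tips is as wide as the green dot on top of the gauge (14 mm), and hold the tips just above that dot, one on each side of it, without touching the gauge or ever closing the tips on each other. Hold the gap steady there for two seconds and finish still holding it; leave the jar, the tape roll and the tack tin where they are.

Things in the scene. Friction and masses are not known exactly. Their poses are not given: they have to be found in the camera images.
- gauge: Size gauge, 0.36 kg, 80 mm tall: heavy dark steel foot 56 x 56 x 16 mm (centre of mass about 13 mm above its underside) with a blue round post, 30 mm in diameter, whose top 6 mm is white. Origin: centre of the foot's underside; z along the post to its top. It starts lying on an edge of the foot and the post's top rim, z about 11.5 degrees below level.
- gauge_grip (a point): Point on the axis of the gauge's post, 62 mm from the foot's underside; 18 mm above the bench while the gauge lies. Pinched lightly (about 6 N) here across the post and lifted, the gauge swings nearly upright by its own weight.
- gauge_dot (a point): Centre of the green dot, 14 mm in diameter, on the flat white top (30 mm in diameter) of the gauge, 80 mm along z from the foot's underside.
- tweezers: Sprung steel tweezers, 0.09 kg, lying so that they close sideways: 150 mm long, 16 mm high, arms joined at the rear (110 mm behind the origin), a red grip 36 mm long, 18 mm high outside each arm. Origin: on the underside midway between the grips; x to the tips (40 mm ahead), y the closing direction, z up. Free: 36 mm over the grips, tips 31.5 mm apart.
- tweezers_hinge (a point): Hinge of the tweezers' arms, at their underside, 85 mm behind their origin. The arms spring open. Squeezed to 24 mm over the middle of the grips, their outsides are parallel and the tip gap is 14 mm; each mm more or less over the grips changes the gap by 1.47 mm. Each grip needs about 2.5 N to start moving and 7 N at the 14 mm gap.
- tip_left (a point): Inner face of the tip of the tweezers' left (+y) arm, at mid height (8 mm above the tweezers' underside). The tip gap is the distance between tip_left and tip_right.
- tip_right (a point): Inner face of the tip of the tweezers' right (-y) arm, at mid height.
- jar: Closed amber jar, 54 mm in diameter, 70 mm tall; a bystander. Origin: centre of its underside.
- tape: Roll of tape lying flat, 90 mm across, 22 mm high; a bystander. Origin: centre of its underside.
- tack_tin: Small open dark tin, 60 x 85 x 20 mm; a bystander. Origin: centre of its underside.
Mind the look-alikes: they are no part of the job. Leave any turquoise look-alike of the gauge alone.

How it is judged (in metres and radians):
On the way, in this order (a step that is already met when the one before it is completed fails the run):
1. the gauge stands upright on its foot on the bench, let go (angle between gauge's own z axis and vertical below 0.08 rad and height (world z) of gauge_dot between 0.075 and 0.085 m and contact force between the fingers and gauge below 0.05 N and linear speed of gauge below 0.03 m/s), for 0.3 s.
2. the tweezers, held by the fingers with a tip gap of 14 mm, are steady over the gauge's dot for two seconds (angle between gauge's own z axis and vertical below 0.08 rad and height (world z) of gauge_dot between 0.075 and 0.085 m and linear speed of each of gauge, tweezers below 0.015 m/s and contact force between each of the fingers, tweezers and gauge below 0.05 N and contact force between the fingers and tweezers above 2 N and distance between tip_left and tip_right between 0.012 and 0.016 m and horizontal distance between tip_left and gauge_dot between 0.0035 and 0.011 m and z of tip_left in the frame of gauge_dot between 0.009 and 0.035 m and horizontal distance between tip_right and gauge_dot between 0.0035 and 0.011 m and z of tip_right in the frame of gauge_dot between 0.009 and 0.035 m), for 2 s.
At the end, for the whole second after the job is handed in: Gauge upright on the bench (within 0.08 rad), untouched; tweezers held in the fingers, tip gap 14 mm within 2 mm, each tip 3.5 to 11 mm from the dot centre seen from above and its mid height 9 to 35 mm above it, not touching the gauge, at rest (below 15 mm/s) (all of step 2); the arm keeps its last pose, push and grip.
It fails at once if the tips close on each other (gap under 2 mm) (distance between tip_left and tip_right below 0.002 m).
It fails at once if the jar is moved by more than 20 mm (distance of jar from where it was at the start of the episode above 0.02 m).
It fails at once if the tape roll is moved by more than 20 mm (distance of tape from where it was at the start of the episode above 0.02 m).
It fails at once if the tack tin is moved by more than 20 mm (distance of tack_tin from where it was at the start of the episode above 0.02 m).
It also fails if it takes over 67 s, if anything falls off the work surface, if the arm or the gripper's body presses on something with over 40 N, if the wrist force passes 120 N, or if a joint passes its speed limit or range.

### The arm

A 6-joint arm with a two-finger parallel gripper is mounted at the origin on the work surface. World frame = base frame: x ahead of the robot, y to its left, z up, the work surface at z = 0. Lengths are in mm, angles in rad, forces in N, time in s.
With the tool pointing down it reaches from about 275 to 1000 mm from the base axis. Payload 8.4 kg.
Tool frame: the origin (TCP) lies at the very end of the fingers, on their centre line; the grasp point (between the pads) lies 19 mm behind it; z points along the fingers, y is the direction in which the jaws open and shut (so a half turn about z gives the same grasp; the last joint's range is limited). The gripper opens to 85 mm and grips with 20 to 120 N. Pads are 22 mm wide; open, the fingers measure 114 mm over their backs; the gripper's body (76 mm by 85 mm) begins 54 mm behind the grasp point. The pads swing forward as they close: fully open they stand 13 mm farther back than shut.
Start: joints at [-1.193, 0.353, 1.633, -0, 1.155, -0.002], TCP at [231.708, -580.465, 231.281] pointing down, gripper open.
Joint ranges: [-2.63, 2.63], [-0.92, 2.1], [0.06, 2.66], [-1.3, 4.44], [0, 2.69], [-3.02, 3.02]. Speed limits (rad/s): [2.22, 2.22, 2.79, 3.14, 3.14, 3.14].

### API

Orientations are given as [roll, pitch, yaw] about the fixed x, y, z axes, in that order (R = Rz(yaw) Ry(pitch) Rx(roll)).
In Python, from rig import r, vision gives the robot as it stands.
- The arm moves only by the tool move_arm, never from a script. Its argument "series" is text: rows parted by semicolons, each of 7 numbers parted by spaces: the closure, from -1 (fully open) to 1 (shut), then the shift along the tool's x, y, z in units of 40 mm (1.0 is 40 mm), then the turn, a rotation vector about the tool's x, y, z in degrees. In form: grip tx ty tz ax ay az; .... A call has 1 to 20 rows; each row shifts and turns the pose as measured when the row begins, along the tool's axes as they then stand; what a row does not reach is not made up. A row lasts 1/8 s, in which the tool goes at most 62.5 mm and 10.7 degrees, less where a joint would pass 70% of its speed; a pose out of reach is approached as far as the arm can. A call is refused whole if a number of a shift passes 1 or a number of a turn 10.7, either way. A call with a gripper value outside its range is refused whole. The fingers move at their own pace and stop on an object; "grip_force" is the grip in N (left out, the last holds). Time passes only in rows, so rows that do not move let the fingers close. It gives the time, the measured TCP pose, the force and the opening at its end, in the units of the state.
- r.sense(): the state, without advancing time (a new reading comes with each control period).
- vision.grab_frame(name): name is "scene" or "top" or "wrist"; returns the picture (384x512x3 uint8, red, green, blue); there is no depth.
- vision.camera_params(name): a dict with "fx", "fy", "cx", "cy" (pixels), "position" and "rotation" of the camera in the world. Camera axes: x right, y up, looking along -z (the intrinsics and any distortion apply to the point x, -y, -z); pixel columns grow to the right and rows downward; lengths in mm; the calibration is good to about 2 mm. A picture is of the moment at which its call begins: read the wrist's pose just before it. camera_params takes no time and is no camera call; for the wrist camera it gives the pose at the moment of the call.
- r.sign_off(): hands the job in, once; it reports no verdict.
The state is a dict: "clock": time; "qpos": joint angles; "qvel": joint speeds; "joint_efforts": joint torques, N m; "eef_pos": TCP position; "tcp_rot": TCP orientation; "contact_force": force on the tool from outside, world axes, zero at the start; "wrist_torque": the same for the moment, N m; "opening": opening from 0.0 (shut) to 1.0 (fully open).
Only numpy, scipy, OpenCV 4.12 (cv2) and the standard library are available. Lean on these libraries where they do the work, as an engineer would, in place of code of your own. Each camera call takes 0.05 s, during which the arm holds its last target. There are 200 camera calls.

## Working session

There is one attempt and no reset: what is moved stays moved. The work goes in short steps, Python scripts to look and compute and a tool call to move; the robot and the scene stay as the last step left them, time stands still between calls to the robot, and variables do not carry over. Pictures are saved under pics/ and viewed, about 8 in all and at most 12, crops included, and the job is handed in when it is done.

Besides the shell and the picture viewer there is one more tool, called after "Request:" as name(argument=value, ...) on one line, values as JSON. move_arm: Moves the arm, as the interface text tells. Its arguments: {"type":"object","properties":{"series":{"type":"string"},"grip_force":{"type":"number"}},"required":["series"]}

```bash
mkdir -p pics; ls
python3 - <<'E'
from rig import r,vision
import cv2,numpy as np
for n in("top","scene"):
    f=vision.grab_frame(n); cv2.imwrite(f"pics/{n}0.png",cv2.resize(f[:,:,::-1],(800,600),interpolation=cv2.INTER_CUBIC)); np.save(f"pics/{n}0.npy",f)
    p=vision.camera_params(n);print(n,p)
print(r.sense())
E
```

```text
pics
top {'fx': 418.3056407721953, 'fy': 418.3056407721953, 'cx': 257.57773054400866, 'cy': 200.11736679075906, 'position': array([453.19956827,  27.40563583, 838.18673662]), 'rotation': array([ 0.19275227, -0.01352391, -1.57981857])}
scene {'fx': 412.8334184357854, 'fy': 412.8334184357854, 'cx': 257.18167694230914, 'cy': 188.83508403409328, 'position': array([1213.81420765,   97.98309709,  810.56175603]), 'rotation': array([0.67090647, 0.00305198, 1.69510196])}
{'clock': 0.1, 'qpos': array([-1.19342722e+00,  3.53589375e-01,  1.63404780e+00,  7.20312488e-06,
        1.15519140e+00, -2.38390597e-03]), 'qvel': array([ 0.00048486, -0.00220499, -0.00250062,  0.00160444, -0.00082316,
        0.00080617]), 'joint_efforts': array([-8.19756078e-04, -6.06355619e+01, -3.42819357e+01, -1.04521466e-04,
        3.97930155e-03, -1.71758910e-05]), 'eef_pos': array([ 231.53933802, -580.079457  ,  230.63531935]), 'tcp_rot': array([-3.14035675e+00, -9.53264758e-06,  3.79750093e-01]), 'contact_force': array([0.3800444 , 0.84975792, 0.28485793]), 'wrist_torque': array([-0.03275242,  0.00502207, -0.07666984]), 'opening': 1.002616186648303}
```

View pics/top0.png

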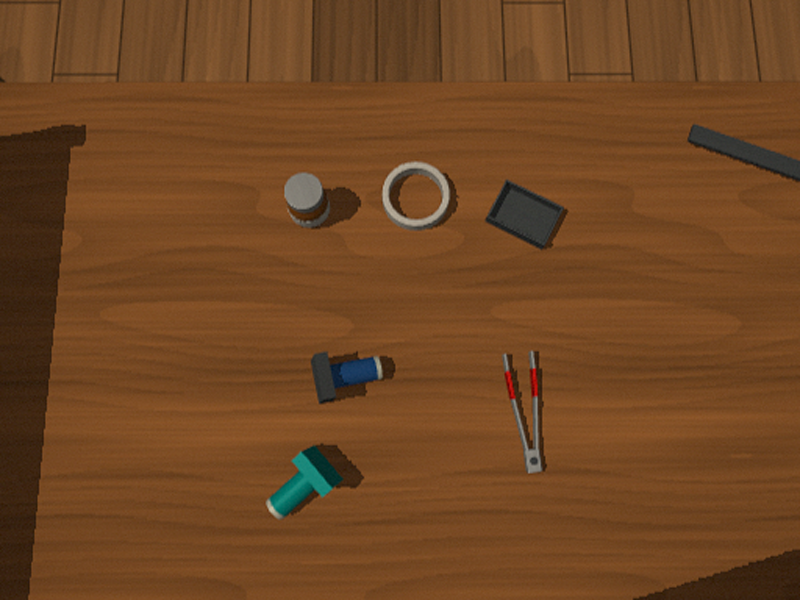

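View pics/scene0.png

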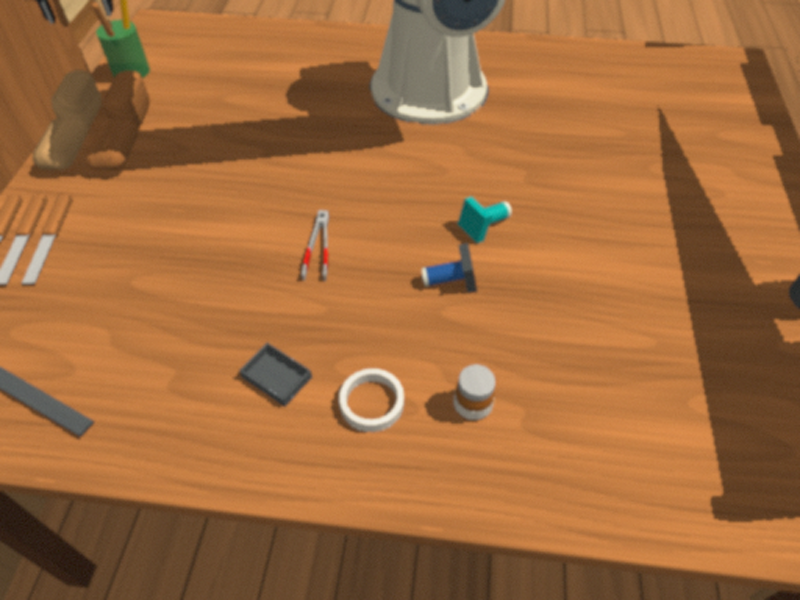

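The top view (800x600) shows the gauge foot at about (323,377) and its white rim at (379,368). The tweezers' tips are at (507,354) and (533,352), with the hinge at (533,461). The turquoise look-alike is at (305,480), and the jar, tape and tin are in the upper row. Next I convert these to world coordinates using colour segmentation.

```bash
cat > h.py <<'E'
from rig import r,vision
import cv2,numpy as np
from scipy.spatial.transform import Rotation as R
def ray(p,uv):
    d=np.array([(uv[0]-p['cx'])/p['fx'],-(uv[1]-p['cy'])/p['fy'],-1.])
    M=np.asarray(p['rotation']);M=M if M.shape==(3,3) else R.from_euler('xyz',M).as_matrix()
    return M@d
def at(p,uv,z):
    d=ray(p,uv);o=np.asarray(p['position']);return o+d*(z-o[2])/d[2]
def proj(p,X):
    c=R.from_euler('xyz',p['rotation']).as_matrix().T@(np.asarray(X)-p['position'])
    return np.array([p['cx']+p['fx']*c[0]/-c[2],p['cy']-p['fy']*c[1]/-c[2]])
def blobs(mask,amin=8):
    n,l,s,c=cv2.connectedComponentsWithStats(mask.astype(np.uint8));return [(s[i,4],c[i].round(2),s[i,:4]) for i in range(1,n) if s[i,4]>=amin]
E
python3 - <<'E'
from h import *
for n in("top","scene"):
    f=np.load(f"pics/{n}0.npy").astype(int);p=vision.camera_params(n);a,b,c=f[...,0],f[...,1],f[...,2]
    for nm,m,z in(("red",(a>120)&(b<50)&(c<50),12),("blue",(c>100)&(a<60)&(b<100),25)):
        for s,ct,bb in blobs(m): print(n,nm,s,ct,bb,at(p,ct,z).round(1))
p=vision.camera_params("top");k=.64
for nm,uv,z in(("foot",(323,377),28),("white",(380,368),16),("tipL",(507,355),8),("tipR",(533,353),8),("hinge",(533,461),16),("jar",(304,185),70),("tape",(417,196),22),("tin",(526,215),10)):
    print(nm,at(p,np.array(uv)*k,z).round(1))
f=np.load("pics/top0.npy")[:,:,::-1]
A=cv2.resize(f[215:270,190:265],(600,440),interpolation=cv2.INTER_CUBIC)  # x8
B=cv2.resize(f[218:308,305:365],(400,600),interpolation=cv2.INTER_CUBIC)
A=cv2.resize(A,(400,293));o=np.zeros((600,800,3),np.uint8);o[:293,:400]=A;o[:,400:]=B;cv2.imwrite("pics/crop1.png",o)
E
```

```text
top red 38 [341.97 244.05] [341 236   3  17] [ 524.8 -151.3   12. ]
top red 42 [326.36 246.14] [324 238   6  17] [ 520.9 -120.2   12. ]
scene red 16 [196.06 164.06] [195 161   3   7] [ 523.  -150.6   12. ]
scene red 11 [207.64 164.45] [207 161   2   7] [ 520.7 -120.5   12. ]
scene blue 134 [282.54 174.37] [274 169  18  12] [541.9  75.5  25. ]
foot [530.8 114.1  28. ]
white [542.7  43.8  16. ]
tipL [ 559.1 -118.7    8. ]
tipR [ 561.4 -152.2    8. ]
hinge [ 426.6 -144.1   16. ]
jar [765.4 136.5  70. ]
tape [769.1  -5.7  22. ]
tin [ 746.4 -151.2   10. ]
```

View pics/crop1.png

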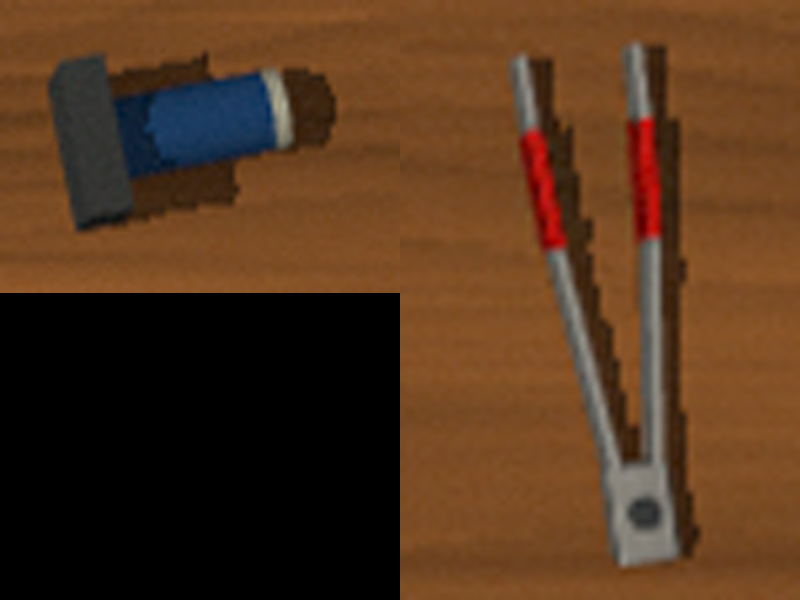

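Run:
```python
from h import *
p=vision.camera_params("top")
a=lambda u,v:(190+u/5.333,215+v/5.333); t=lambda u,v:(305+(u-400)/6.667,218+v/6.667)
A=at(p,a(121,138),27.2);B=at(p,a(271.5,113),15.6);d=B-A
print(A,B,np.linalg.norm(d),np.degrees(np.arctan2(d[1],d[0])));print("grip",A+d*46/58)
for nm,uv,z in(("tl",(522,60),16),("tr",(636,48),16),("gl",(545,190),18),("gr",(649,180),18),("hinge",(645,513),16),("rear",(648,562),16)):print(nm,at(p,t(*uv),z).round(1))
T=(at(p,t(522,60),16)+at(p,t(636,48),16))/2;H=at(p,t(645,513),16);d=T-H;print(np.linalg.norm(d),np.degrees(np.arctan2(d[1],d[0])),H+d*85/125)
s=r.sense();print(s['clock'],s['eef_pos'])
M=R.from_euler('xyz',s['tcp_rot']).as_matrix();print(M.round(3)); print("toolshift/40",(M.T@(np.array([542,58,120])-s['eef_pos'])/40).round(2))
```

```text
[531.55964918 102.63825693  27.2       ] [541.48418459  48.31644967  15.6       ] 56.42619202548748 -79.64631344224902
grip [539.43083244  59.55544428  18.        ]
tl [ 558.5 -115.    16. ]
tr [ 561.8 -149.1   16. ]
gl [ 519.7 -119.9   18. ]
gr [ 522.4 -150.7   18. ]
hinge [ 426.8 -145.4   16. ]
rear [ 413.  -145.6   16. ]
134.0417088634327 5.705539140827932 [ 517.44944446 -136.29834065   16.        ]
0.1 [ 231.53933802 -580.079457    230.63531935]
[[ 0.929  0.371 -0.   ]
 [ 0.371 -0.929  0.001]
 [ 0.    -0.001 -1.   ]]
toolshift/40 [ 13.12 -11.93   2.78]
```

Request:
move_arm(series="-1 0.93 -0.85 0.1 0 0 0;-1 0.93 -0.85 0.1 0 0 0;-1 0.93 -0.85 0.1 0 0 0;-1 0.93 -0.85 0.1 0 0 0;-1 0.93 -0.85 0.1 0 0 0;-1 0.93 -0.85 0.1 0 0 0;-1 0.93 -0.85 0.1 0 0 0;-1 0.93 -0.85 0.1 0 0 0;-1 0.93 -0.85 0.1 0 0 0;-1 0.93 -0.85 0.1 0 0 0;-1 0.93 -0.85 0.1 0 0 0;-1 0.93 -0.85 0.1 0 0 0;-1 0.93 -0.85 0.1 0 0 0;-1 0.93 -0.85 0.1 0 0 0;-1 0 0 0 0 0 0", grip_force=20)

```text
clock: 1.98
eef_pos: [546.9, 75.5, 170.6]
tcp_rot: [-3.139, 0.001, 0.377]
contact_force: [-0.3, -0.0, -0.4]
opening: 1.0
```

Request:
move_arm(series="-1 0 0 0 0 0 -9.8;-1 0 0 0 0 0 -9.8;-1 0 0 0 0 0 -9.8;-1 0 0 0 0 0 -9.8;-1 0 0 0 0 0 -9.8;-1 0 0 0 0 0 -9.8;-1 0 0 0 0 0 -9.8;-1 0 0 0 0 0 -9.8;-1 0 0 0 0 0 0")

```text
clock: 3.1
eef_pos: [541.2, 69.5, 168.1]
tcp_rot: [-3.131, -0.001, 1.787]
contact_force: [0.1, 0.1, 0.2]
opening: 1.0
```

```bash
cat >> h.py <<'E'
def go(X,yaw=None):
    s=r.sense();M=R.from_euler('xyz',s['tcp_rot']).as_matrix()
    print("t",round(s['clock'],2),"pos",s['eef_pos'].round(1),"rpy",np.degrees(s['tcp_rot']).round(2),"open",round(s['opening'],4),"F",s['contact_force'].round(1))
    print("tool shift/40:",(M.T@(np.array(X)-s['eef_pos'])/40).round(3))
    if yaw is not None: print("turn deg:",np.degrees((R.from_matrix(M).inv()*R.from_euler('xyz',[np.pi,0,np.radians(yaw)])).as_rotvec()).round(2))
E
python3 -c "
from h import *
go([539.4,59.6,80],100.4)
p=vision.camera_params('wrist');f=vision.grab_frame('wrist');np.save('pics/w1.npy',f);cv2.imwrite('pics/w1.png',f[:,:,::-1]);print(p)
print(proj(p,[539.4,59.6,18]),proj(p,[531.6,102.6,27.2]),proj(p,[541.5,48.3,15.6]))
"
```

```text
t 3.1 pos [541.2  69.5 168.1] rpy [-1.7942e+02 -5.0000e-02  1.0236e+02] open 0.9997 F [0.1 0.1 0.2]
tool shift/40: [-0.234 -0.074  2.203]
turn deg: [-0.58 -0.04  1.96]
{'fx': 294.9360111498455, 'fy': 294.9360111498455, 'cx': 258.15736624245943, 'cy': 198.12073063404165, 'position': array([528.30415929, 134.5457258 , 310.74134948]), 'rotation': array([-0.26456155,  0.00946503,  0.21441797])}
[255.88053019 194.61244915] [257.22337642 152.79664409] [255.60382514 204.69987728]
```

View pics/w1.png

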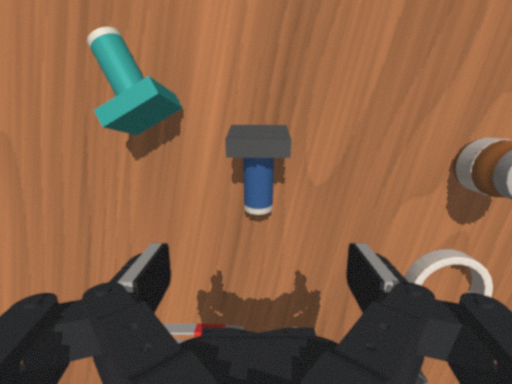

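The wrist view shows the gauge post on column 258, running straight down the image with its rim at row 206. That is within about 2 mm of the estimate. Descending.

Request:
move_arm(series="-1 -0.24 -0.05 0.5 -0.5 0 1;-1 0 0 0.8 0 0 0;-1 0 0 0.8 0 0 0;-1 0 0 0.8 0 0 0;-1 0 0 0.5 0 0 0;-1 0 0 0.2 0 0 0;-1 0 0 0 0 0 0")

```text
clock: 4.03
eef_pos: [541.3, 57.5, 21.1]
tcp_rot: [3.141, -0.0, 1.738]
contact_force: [1.0, -0.3, -0.1]
opening: 0.999
```

```bash
python3 -c "
from h import *
go([540.4,59.6,4],101.4)"
```

```text
t 4.03 pos [541.3  57.5  21.1] rpy [ 1.7997e+02 -1.0000e-02  9.9570e+01] open 0.999 F [ 1.  -0.3 -0.1]
tool shift/40: [ 0.056 -0.012  0.429]
turn deg: [ 0.03 -0.01 -1.83]
```

Request:
move_arm(series="-1 0.05 0 0.3 0 0 -1.8;-1 0 0 0.15 0 0 0;0 0 0 0 0 0 0;0.2 0 0 0 0 0 0;0.2 0 0 0 0 0 0;0.2 0 0 0 0 0 0;0.2 0 0 0 0 0 0")

```text
clock: 4.9
eef_pos: [542.7, 59.7, 4.4]
tcp_rot: [3.137, 0.0, 1.77]
contact_force: [0.5, -0.4, -0.2]
opening: 0.4
```

Request:
move_arm(series="0.27 0 0 0 0 0 0;0.27 0 0 0 0 0 0;0.27 0 0 0 0 0 0")

```text
clock: 5.28
eef_pos: [542.5, 59.7, 4.4]
tcp_rot: [3.137, 0.0, 1.77]
contact_force: [0.0, 0.2, 0.1]
opening: 0.367
```

Request:
move_arm(series="0.3 0 0 0 0 0 0;0.3 0 0 0 0 0 0;0.3 0 0 0 0 0 0")

```text
clock: 5.65
eef_pos: [542.4, 59.6, 4.4]
tcp_rot: [3.138, 0.0, 1.77]
contact_force: [-0.6, -0.1, 1.4]
opening: 0.354
```

```bash
python3 -c "
from h import *
go([540.4,59.6,4],101.4)
p=vision.camera_params('wrist');f=vision.grab_frame('wrist');np.save('pics/w2.npy',f);cv2.imwrite('pics/w2.png',f[:,:,::-1])"
```

```text
t 5.65 pos [542.4  59.6   4.4] rpy [1.7977e+02 2.0000e-02 1.0142e+02] open 0.3539 F [-0.6 -0.1  1.4]
tool shift/40: [ 0.009 -0.049  0.01 ]
turn deg: [0.23 0.02 0.02]
```

View pics/w2.png

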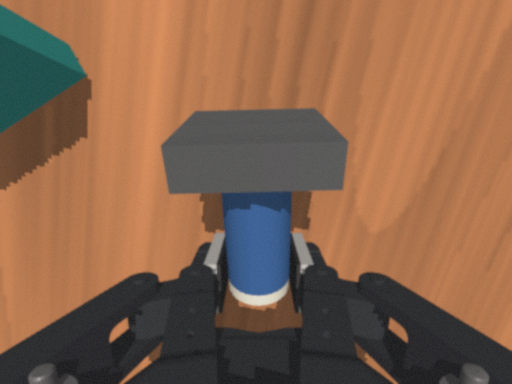

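The pads sit on both sides of the post near its white end, and the opening of 0.354 matches the 30 mm post. I'll squeeze slightly more and lift.

Request:
move_arm(series="0.33 0 0 0 0 0 0;0.33 0 0 0 0 0 0;0.33 0 0 -0.2 0 0 0;0.33 0 0 -0.3 0 0 0;0.33 0 0 -0.3 0 0 0;0.33 0 0 -0.3 0 0 0;0.33 0 0 -0.3 0 0 0;0.33 0 0 -0.2 0 0 0;0.33 0 0 0 0 0 0;0.33 0 0 0 0 0 0;0.33 0 0 0 0 0 0")

```text
clock: 7.08
eef_pos: [541.7, 59.6, 72.9]
tcp_rot: [3.138, 0.0, 1.77]
contact_force: [-0.3, 0.2, -3.3]
opening: 0.342
```

```bash
python3 -c "
from h import *
go([540.4,59.6,47],101.4)
f=vision.grab_frame('wrist');g=vision.grab_frame('scene');np.save('pics/s3.npy',g)
o=np.hstack([cv2.resize(f,(400,300)),cv2.resize(g[120:220,230:330],(300,300),interpolation=cv2.INTER_CUBIC)]);cv2.imwrite('pics/w3.png',o[:,:,::-1])"
```

```text
t 7.08 pos [541.7  59.6  72.9] rpy [1.7978e+02 2.0000e-02 1.0142e+02] open 0.3415 F [-0.3  0.2 -3.3]
tool shift/40: [ 0.008 -0.034  0.648]
turn deg: [0.22 0.02 0.02]
```

View pics/w3.png

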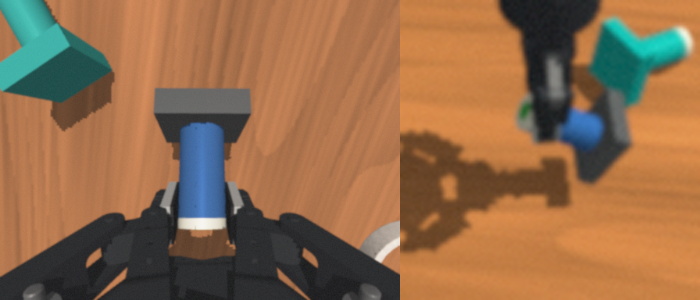

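The gauge is held with the force reading its full weight, but it is still nearly level because the grip is too tight. I'll lower a little and loosen in small steps so it can swing.

Request:
move_arm(series="0.33 0 0 0.3 0 0 0;0.325 0 0 0 0 0 0;0.32 0 0 0 0 0 0;0.315 0 0 0 0 0 0;0.315 0 0 0 0 0 0;0.315 0 0 0 0 0 0")

```text
clock: 7.92
eef_pos: [541.3, 59.5, 59.3]
tcp_rot: [3.139, 0.0, 1.77]
contact_force: [0.4, 0.5, -4.1]
opening: 0.341
```

```bash
python3 -c "
from h import *
go([540.4,59.6,47],101.4)
f=vision.grab_frame('wrist');g=vision.grab_frame('scene');np.save('pics/s4.npy',g)
o=np.hstack([cv2.resize(f,(400,300)),cv2.resize(g[120:220,230:330],(300,300),interpolation=cv2.INTER_CUBIC)]);cv2.imwrite('pics/w4.png',o[:,:,::-1])
F=f.astype(int);print(blobs((F[...,2]>100)&(F[...,0]<80)&(F[...,1]<130)&(F[...,2]-F[...,1]>50),50),blobs(F.min(2)>190,20))
F=cv2.imread('pics/w3.png')[:,:400,::-1].astype(int);print('prev(400px)',blobs((F[...,2]>100)&(F[...,0]<80)&(F[...,1]<130)&(F[...,2]-F[...,1]>50),50))"
```

```text
t 7.92 pos [541.3  59.5  59.3] rpy [1.7986e+02 1.0000e-02 1.0142e+02] open 0.341 F [ 0.4  0.5 -4.1]
tool shift/40: [ 0.006 -0.023  0.308]
turn deg: [0.14 0.01 0.02]
[(np.int32(3733), array([258.53, 219.81]), array([238, 166,  42, 105], dtype=int32))] [(np.int32(601), array([258.24, 278.62]), array([235, 271,  48,  15], dtype=int32)), (np.int32(149), array([505.5 , 336.11]), array([498, 326,  14,  19], dtype=int32))]
prev(400px) [(np.int32(2858), array([201.78, 170.34]), array([185, 123,  35,  94], dtype=int32))]
```

Request:
move_arm(series="0.31 0 0 0 0 0 0;0.305 0 0 0 0 0 0;0.305 0 0 0 0 0 0;0.305 0 0 0 0 0 0")

```text
clock: 8.52
eef_pos: [541.5, 59.8, 59.7]
tcp_rot: [3.139, -0.0, 1.77]
contact_force: [-0.7, 0.4, -1.6]
opening: 0.35
```

```bash
cat > chk.py <<'E'
from h import *
go([540.4,59.6,47],101.4)
f=vision.grab_frame('wrist');np.save('pics/wl.npy',f)
F=f.astype(int);print(blobs((F[...,2]>100)&(F[...,0]<80)&(F[...,1]<130)&(F[...,2]-F[...,1]>50),50),blobs(F.min(2)>190,20),'green',blobs((F[...,1]>100)&(F[...,0]<80)&(F[...,2]<90),10))
E
python3 chk.py
```

```text
t 8.53 pos [541.5  59.8  59.7] rpy [ 1.7983e+02 -1.0000e-02  1.0140e+02] open 0.35 F [-0.7  0.4 -1.6]
tool shift/40: [ 0.001 -0.029  0.317]
turn deg: [ 0.17 -0.01  0.  ]
[(np.int32(3230), array([258.44, 220.57]), array([239, 170,  40,  99], dtype=int32))] [(np.int32(557), array([258.15, 276.02]), array([236, 269,  45,  15], dtype=int32)), (np.int32(158), array([505.09, 335.47]), array([497, 325,  15,  20], dtype=int32))] green [(np.int32(191), array([258.09, 292.82]), array([245, 289,  28,   9], dtype=int32))]
```

```bash
python3 -c "
from h import *
f=vision.grab_frame('wrist');g=vision.grab_frame('scene')
o=np.hstack([cv2.resize(f,(400,300)),cv2.resize(g[130:210,240:320],(300,300),interpolation=cv2.INTER_CUBIC)]);cv2.imwrite('pics/w5.png',o[:,:,::-1])"
```

```text
(no output)
```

View pics/w5.png

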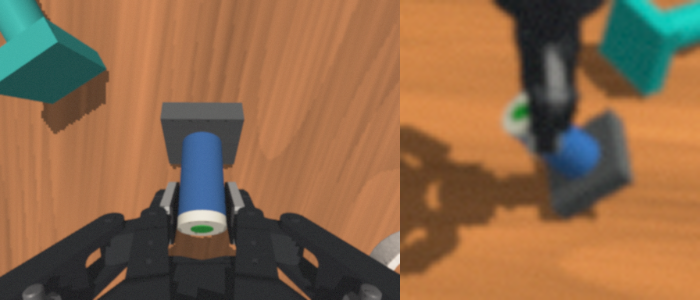

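It has swung to about 45°, with the white top and green dot now tilting up. I'll loosen a bit more.

Request:
move_arm(series="0.3 0 0 0 0 0 0;0.3 0 0 0 0 0 0;0.3 0 0 0 0 0 0")

```text
clock: 9.05
eef_pos: [541.6, 59.9, 59.7]
tcp_rot: [3.138, -0.0, 1.77]
contact_force: [-0.6, 0.8, -3.0]
opening: 0.354
```

```bash
python3 chk.py
```

```text
t 9.05 pos [541.6  59.9  59.7] rpy [ 1.7982e+02 -1.0000e-02  1.0140e+02] open 0.3542 F [-0.6  0.8 -3. ]
tool shift/40: [-0.    -0.031  0.318]
turn deg: [ 0.18 -0.01  0.  ]
[(np.int32(3197), array([258.56, 220.3 ]), array([239, 170,  40,  99], dtype=int32))] [(np.int32(549), array([258.15, 275.79]), array([236, 269,  45,  15], dtype=int32)), (np.int32(156), array([505.03, 335.29]), array([497, 325,  15,  20], dtype=int32))] green [(np.int32(189), array([258.06, 292.59]), array([245, 289,  27,   8], dtype=int32))]
```

Request:
move_arm(series="0.297 0 0 0 0 0 0;0.297 0 0 0 0 0 0")

```text
clock: 9.35
eef_pos: [542.1, 59.7, 60.0]
tcp_rot: [3.138, 0.0, 1.77]
contact_force: [0.1, 0.6, -0.2]
opening: 0.349
```

```bash
python3 chk.py
```

```text
t 9.35 pos [542.1  59.7  60. ] rpy [1.7977e+02 1.0000e-02 1.0141e+02] open 0.3485 F [ 0.1  0.6 -0.2]
tool shift/40: [ 0.005 -0.043  0.326]
turn deg: [0.23 0.01 0.01]
[] [(np.int32(2828), array([257.2 , 167.41]), array([223, 133,  70,  70], dtype=int32)), (np.int32(153), array([504.61, 334.09]), array([496, 324,  16,  20], dtype=int32))] green [(np.int32(737), array([257.09, 169.09]), array([242, 154,  31,  31], dtype=int32))]
```

```bash
python3 -c "
from h import *
p=vision.camera_params('wrist');f=vision.grab_frame('wrist');g=vision.grab_frame('scene');t=vision.grab_frame('top')
for z in(80,):print(p['position'],at(p,(257.1,169.1),z))
o=np.hstack([cv2.resize(f,(400,300)),cv2.resize(g[130:210,240:320],(300,300),interpolation=cv2.INTER_CUBIC)]);cv2.imwrite('pics/w6.png',o[:,:,::-1])"
```

```text
[528.26026794 124.7273535  202.64391492] [532.4725332  104.42867113  80.        ]
```

View pics/w6.png

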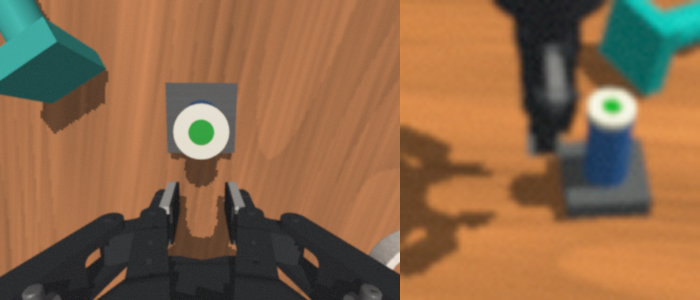

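The gauge now stands upright on its foot and is free of the fingers, with the dot at about (532.5, 104.4). The scene view confirms it. I'll move to the tweezers.

Request:
move_arm(series="0 0 0 -0.8 0 0 0;-0.2 0 0 -0.9 0 0 0;-0.2 -0.8 -0.25 -0.3 0 0 0;-0.2 -0.8 -0.25 0 0 0 0;-0.2 -0.8 -0.25 0 0 0 0;-0.2 -0.8 -0.25 0 0 0 0;-0.2 -0.8 -0.25 0 0 0 0;-0.2 -0.8 -0.25 0 0 0 0;-0.2 0 0 0 0 0 0")

```text
clock: 10.68
eef_pos: [521.2, -146.4, 143.3]
tcp_rot: [3.135, 0.002, 1.772]
contact_force: [0.1, -0.9, 0.2]
opening: 0.602
```

Request:
move_arm(series="-0.2 0 0 0 0 0 9.6;-0.2 0 0 0 0 0 9.6;-0.2 0 0 0 0 0 9.6;-0.2 0 0 0 0 0 9.6;-0.2 0 0 0 0 0 9.6;-0.2 0 0 0 0 0 9.6;-0.2 0 0 0 0 0 9.6;-0.2 0 0 0 0 0 9.6;-0.2 0 0 0 0 0 9.6;-0.2 0 0 0 0 0 9.6;-0.2 0 0 0 0 0 0")

```text
clock: 12.05
eef_pos: [521.4, -137.9, 143.0]
tcp_rot: [-3.139, -0.006, 0.045]
contact_force: [-0.8, -0.6, 0.2]
opening: 0.607
```

```bash
python3 -c "
from h import *
go([521.5,-135.5,80],5.5)
p=vision.camera_params('wrist');f=vision.grab_frame('wrist');np.save('pics/w7.npy',f);cv2.imwrite('pics/w7.png',f[:,:,::-1])
a=f.astype(int);
for s,c,bb in blobs((a[...,0]>120)&(a[...,1]<60)&(a[...,2]<60)):print(s,c,bb,at(p,c,18))
print('pred',proj(p,[519.7,-120,18]),proj(p,[522.4,-150.7,18]))
t=vision.grab_frame('top');a=t.astype(int)
for s,c,bb in blobs((a[...,1]>90)&(a[...,0]<80)&(a[...,2]<80),3):print('green top',s,c,at(vision.camera_params('top'),c,80))
"
```

```text
t 12.05 pos [ 521.4 -137.9  143. ] rpy [-179.87   -0.32    2.6 ] open 0.6067 F [-0.8 -0.6  0.2]
tool shift/40: [-0.005 -0.055  1.576]
turn deg: [-0.12 -0.32 -2.9 ]
80 [241.19 191.  ] [238 173   7  35] [ 521.9079123  -121.46223988   18.        ]
79 [274.03 190.61] [271 172   5  35] [ 523.64744558 -152.07965404   18.        ]
pred [239.55915485 193.22517425] [272.47866744 191.8438351 ]
green top 40 [208.98 237.32] [532.95607883 104.52751234  80.        ]
```

View pics/w7.png

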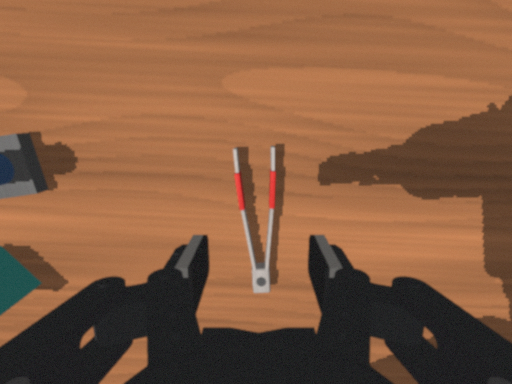

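The tweezers are as predicted, between the jaws: red grips at (241,191) and (274,191), hinge at (261,281), yaw about 4.8°. Descending.

Request:
move_arm(series="-0.2 0.02 -0.05 0.5 -0.1 -0.3 -2.2;-0.2 0 0 0.8 0 0 0;-0.2 0 0 0.8 0 0 0;-0.2 0 0 0.7 0 0 0;-0.2 0 0 0.35 0 0 0;-0.2 0 0 0 0 0 0")

```text
clock: 12.9
eef_pos: [521.1, -134.4, 8.5]
tcp_rot: [-3.141, 0.002, 0.107]
contact_force: [0.3, 0.0, 0.4]
opening: 0.596
```

```bash
python3 -c "
from h import *
go([522,-136,3.5],4.8)"
```

```text
t 12.9 pos [ 521.1 -134.4    8.5] rpy [-1.7994e+02  1.4000e-01  6.1600e+00] open 0.5959 F [0.3 0.  0.4]
tool shift/40: [0.018 0.043 0.126]
turn deg: [-0.05  0.14  1.36]
```

Request:
move_arm(series="-0.2 0.02 0.04 0.15 0 0 1.3;-0.2 0 0 0 0 0 0;0.1 0 0 0 0 0 0;0.1 0 0 0 0 0 0;0.2 0 0 0 0 0 0;0.25 0 0 0 0 0 0;0.3 0 0 0 0 0 0;0.35 0 0 0 0 0 0;0.38 0 0 0 0 0 0;0.38 0 0 0 0 0 0;0.38 0 0 0 0 0 0")

```text
clock: 14.28
eef_pos: [524.5, -136.4, 5.4]
tcp_rot: [3.141, -0.003, 0.084]
contact_force: [-0.1, 1.4, 3.9]
opening: 0.31
```

```bash
python3 -c "
from h import *
go([522,-136,3],4.8)
p=vision.camera_params('wrist');f=vision.grab_frame('wrist');np.save('pics/w8.npy',f);cv2.imwrite('pics/w8.png',np.hstack([cv2.resize(f,(400,300)),cv2.resize(f[150:300,180:330],(400,400),interpolation=cv2.INTER_CUBIC)[:300]])[:,:,::-1])
print('dot tips pred',proj(p,[562,-132.5,16]))"
```

```text
t 14.28 pos [ 524.5 -136.4    5.4] rpy [ 1.7996e+02 -1.6000e-01  4.8300e+00] open 0.3099 F [-0.1  1.4  3.9]
tool shift/40: [-0.062 -0.015  0.061]
turn deg: [ 0.04 -0.16  0.03]
dot tips pred [257.06750006 182.54107955]
```

View pics/w8.png

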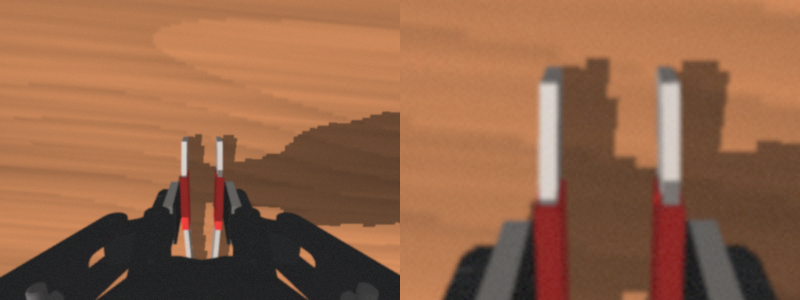

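Both pads hold the red grips and the arms are nearly parallel; the opening of 26.3 mm implies a gap of about 17.4 mm. I'll squeeze to near target and lift.

Request:
move_arm(series="0.4 0 0 0 0 0 0;0.42 0 0 0 0 0 0;0.43 0 0 0 0 0 0;0.43 0 0 0 0 0 0;0.43 0 0 -0.3 0 0 0;0.43 0 0 -0.6 0 0 0;0.43 0 0 -0.8 0 0 0;0.43 0 0 -0.8 0 0 0;0.43 0 0 -0.4 0 0 0;0.43 0 0 0 0 0 0;0.43 0 0 0 0 0 0")

```text
clock: 15.7
eef_pos: [522.6, -136.5, 125.0]
tcp_rot: [3.141, 0.0, 0.084]
contact_force: [-0.4, 0.8, -0.5]
opening: 0.287
```

```bash
python3 -c "
from h import *
go([522,-136,110],4.8)
p=vision.camera_params('wrist');f=vision.grab_frame('wrist');np.save('pics/w9.npy',f);c=f[150:300,185:335];c=np.hstack([cv2.resize(c[:,20:120],(400,600),interpolation=cv2.INTER_CUBIC)]);g=vision.grab_frame('scene');np.save('pics/s9.npy',g)
cv2.imwrite('pics/w9.png',np.hstack([c,cv2.resize(g[100:220,150:230],(400,600),interpolation=cv2.INTER_CUBIC)])[:,:,::-1])
print(p['position'])"
```

```text
t 15.7 pos [ 522.6 -136.5  125. ] rpy [179.97   0.     4.83] open 0.2874 F [-0.4  0.8 -0.5]
tool shift/40: [-0.014 -0.013  0.374]
turn deg: [0.03 0.   0.03]
[ 588.44258018 -130.66182657  267.54178208]
```

View pics/w9.png

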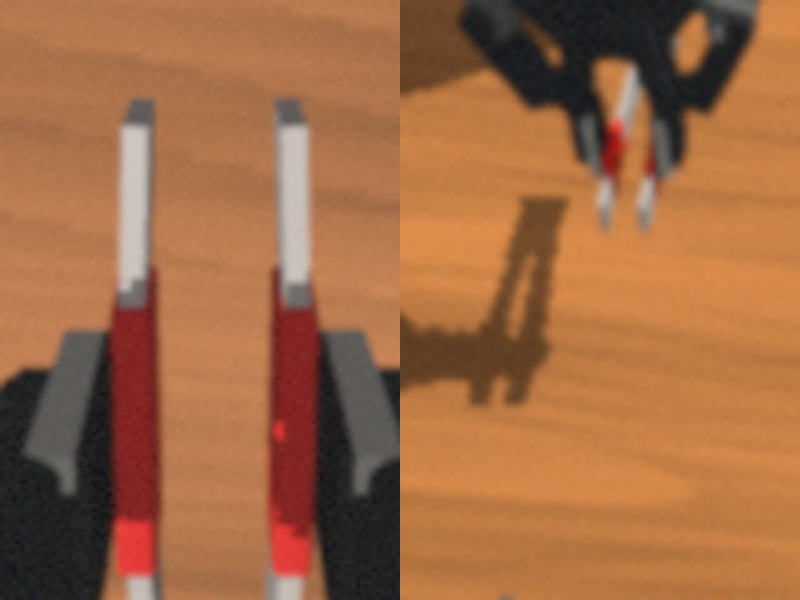

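```bash
python3 -c "
from h import *
p=vision.camera_params('wrist')
q=lambda u,v:(205+u/4,150+v/4)
for z in(134,136,138):
  A=at(p,q(151,124),z);B=at(p,q(277,124),z);print(z,A,B,np.linalg.norm(A-B),(A+B)/2)
for z in(118,120,122):
  A=at(p,q(153,100),z);B=at(p,q(276,100),z);print(z,A,B,np.linalg.norm(A-B))
s=r.sense();M=R.from_euler('xyz',s['tcp_rot']).as_matrix()
A=at(p,q(214,124),136);d=np.array([532.9,104.5,0])-A;d[2]=0;print('tool rel tip',(M.T@(A-s['eef_pos'])),'shift/40',M.T@d/40)
"
```

```text
134 [ 559.9609963  -125.94264717  134.        ] [ 561.16328486 -140.4099907   134.        ] 14.517214840093832 [ 560.56214058 -133.17631893  134.        ]
136 [ 560.38842532 -126.01322719  136.        ] [ 561.57266774 -140.26341848  136.        ] 14.299314034875879 [ 560.98054653 -133.13832283  136.        ]
138 [ 560.81585434 -126.08380722  138.        ] [ 561.98205062 -140.11684626  138.        ] 14.08141322965794 [ 561.39895248 -133.10032674  138.        ]
118 [ 559.69791523 -125.41616227  118.        ] [ 561.00553618 -141.14937124  118.        ] 15.787455047184901
120 [ 560.08304697 -125.48623099  120.        ] [ 561.37314491 -141.00860415  120.        ] 15.57589231412295
122 [ 560.46817872 -125.55629971  122.        ] [ 561.74075364 -140.86783707  122.        ] 15.364329581061035
tool rel tip [ 38.59919677  -0.04968673 -11.30782299] shift/40 [-1.98963485e-01 -5.97897737e+00 -1.48111218e-03]
```

The estimated gap is about 14.3–15.5 mm, consistent with 24.4 mm over the grips. The tips' centre is at (561, -133). Carrying them over the dot.

Request:
move_arm(series="0.435 0 0 0 0 0 0;0.435 0 -0.4 0 0 0 0;0.435 0 -0.7 0 0 0 0;0.435 -0.1 -0.7 0 0 0 0;0.435 -0.1 -0.7 0 0 0 0;0.435 0 -0.7 0 0 0 0;0.435 0 -0.7 0 0 0 0;0.435 0 -0.7 0 0 0 0;0.435 0 -0.6 0 0 0 0;0.435 0 -0.3 0 0 0 0;0.435 0 0 0 0 0 0;0.435 0 0 0 0 0 0")

```text
clock: 17.3
eef_pos: [489.9, 95.6, 120.8]
tcp_rot: [-3.139, 0.009, 0.085]
contact_force: [0.1, -0.4, -1.5]
opening: 0.285
```

```bash
cat > dot.py <<'E'
from h import *
s=r.sense();M=R.from_euler('xyz',s['tcp_rot']).as_matrix()
tip=s['eef_pos']+M@np.array([38.6,0,-3.]) # mid height
D=np.array([532.9,104.5,80]);p=vision.camera_params('wrist');f=vision.grab_frame('wrist');np.save('pics/wd.npy',f)
a=f.astype(int);
for n,c,bb in blobs((a[...,1]>90)&(a[...,0]<80)&(a[...,2]<90),10):print('green',n,c,bb,at(p,c,80))
for n,c,bb in blobs((a.min(2)>165),10):print('white',n,c,bb,at(p,c,80))
print('tip',tip,'opening mm',s['opening']*85);go(s['eef_pos']+(D-tip)*[1,1,0],4.8)
cv2.imwrite('pics/wd.png',cv2.resize(f[130:300,170:350],(635,600),interpolation=cv2.INTER_CUBIC)[:,:,::-1])
E
python3 dot.py
```

```text
green 297 [250.12 155.91] [241 146  19  20] [532.55739541 104.49879338  80.        ]
white 1440 [250.26 154.96] [226 131  49  49] [533.14945931 104.45730591  80.        ]
white 217 [238.29 200.31] [236 182   6  40] [503.40395423 109.92003258  80.        ]
white 227 [277.86 200.74] [275 182   7  41] [505.26663091  84.46024729  80.        ]
white 160 [240.84 311.68] [238 295   7  34] [420.11185338 102.60394251  80.        ]
white 170 [275.18 311.52] [272 295   8  34] [422.35476818  77.93524558  80.        ]
tip [528.35445973  98.88154543 123.45104661] opening mm 24.25835682259389
t 17.35 pos [489.9  95.5 120.8] rpy [-179.87    0.49    4.85] open 0.2849 F [ 0.2  0.9 -1.3]
tool shift/40: [ 0.124 -0.134 -0.001]
turn deg: [-0.13  0.49  0.05]
```

View pics/wd.png

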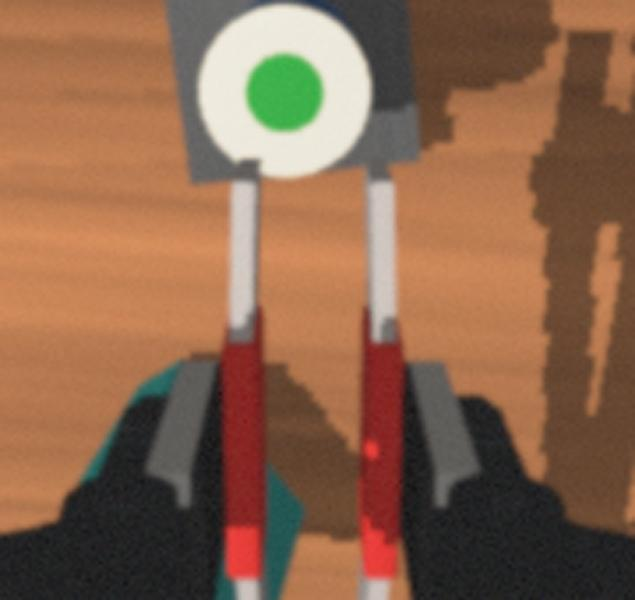

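The wrist view puts the dot at (532.6, 104.5), agreeing with the earlier values. The tips need about 5 mm more in x and 5.4 mm in y, and then lowering by about 21 mm.

Request:
move_arm(series="0.437 0.12 -0.13 0 -0.1 0.5 0;0.437 0 0 0 0 0 0;0.437 0 0 0.2 0 0 0;0.437 0 0 0.2 0 0 0;0.437 0 0 0.1 0 0 0;0.437 0 0 0 0 0 0;0.437 0 0 0 0 0 0")

```text
clock: 18.23
eef_pos: [494.5, 99.8, 98.8]
tcp_rot: [-3.142, 0.0, 0.082]
contact_force: [-0.2, -0.1, -0.9]
opening: 0.286
```

```bash
python3 dot.py
```

```text
green 409 [256.02 170.75] [245 160  23  23] [532.34678692 104.30105751  80.        ]
white 1298 [250.75 166.42] [229 143  54  80] [534.51478877 107.38447773  80.        ]
white 161 [248.46 187.73] [243 178  12  19] [522.3987649  107.77066749  80.        ]
white 237 [277.84 201.18] [275 182   7  40] [515.92324556  90.55812076  80.        ]
white 161 [240.93 311.48] [238 295   7  34] [441.86780869 106.70927456  80.        ]
white 174 [275.05 311.59] [272 295   7  34] [443.53180085  85.18422483  80.        ]
tip [532.9799597  102.9912728  101.78998012] opening mm 24.280089957758086
t 18.27 pos [494.5  99.8  98.8] rpy [-1.80e+02  1.00e-02  4.72e+00] open 0.2825 F [ 0.3 -0.3 -0.5]
tool shift/40: [ 0.002 -0.038  0.   ]
turn deg: [-0.    0.01 -0.08]
```

Request:
move_arm(series="0.437 0 -0.03 0 0 0 0;0.437 0 0 0 0 0 0;0.437 0 0 0 0 0 0;0.437 0 0 0 0 0 0;0.437 0 0 0 0 0 0;0.437 0 0 0 0 0 0;0.437 0 0 0 0 0 0;0.437 0 0 0 0 0 0;0.437 0 0 0 0 0 0;0.437 0 0 0 0 0 0;0.437 0 0 0 0 0 0;0.437 0 0 0 0 0 0;0.437 0 0 0 0 0 0;0.437 0 0 0 0 0 0;0.437 0 0 0 0 0 0;0.437 0 0 0 0 0 0")

```text
clock: 20.27
eef_pos: [494.8, 101.2, 99.4]
tcp_rot: [-3.141, -0.001, 0.082]
contact_force: [0.1, -0.0, -1.0]
opening: 0.283
```

```bash
python3 dot.py; python3 -c "
from h import *
f=np.load('pics/wd.npy').astype(int)
for v in(184,188,192,196):print(v,f[v,230:290].sum(1).tolist())"
```

```text
green 404 [258.71 171.15] [248 160  23  23] [532.41554568 104.19262529  80.        ]
white 1714 [256.47 174.39] [232 144  54  82] [530.49686199 105.28737155  80.        ]
white 164 [240.98 311.54] [238 295   7  34] [441.71869576 108.07388943  80.        ]
white 174 [275.05 311.6 ] [272 295   7  34] [443.42606526  86.51269093  80.        ]
tip [533.22568798 104.36436202 102.38943979] opening mm 24.063852859278427
t 20.32 pos [494.7 101.2  99.4] rpy [-1.7999e+02 -5.0000e-02  4.7200e+00] open 0.2852 F [ 0.2  0.4 -1.1]
tool shift/40: [-0.007 -0.004  0.   ]
turn deg: [-0.01 -0.05 -0.08]
184 [299, 298, 313, 323, 387, 513, 591, 614, 615, 619, 610, 567, 488, 507, 636, 686, 692, 692, 694, 693, 690, 692, 691, 686, 681, 667, 609, 482, 393, 368, 368, 386, 390, 403, 409, 410, 408, 406, 406, 405, 408, 410, 412, 437, 491, 566, 598, 609, 608, 607, 590, 544, 445, 333, 318, 303, 295, 298, 295, 305]
188 [300, 311, 303, 301, 332, 433, 559, 608, 617, 619, 612, 569, 495, 510, 638, 686, 693, 692, 691, 692, 694, 693, 689, 692, 693, 684, 625, 474, 413, 408, 402, 399, 405, 405, 398, 414, 403, 408, 409, 406, 404, 404, 406, 434, 495, 570, 592, 607, 610, 600, 562, 476, 354, 315, 313, 311, 301, 314, 305, 317]
192 [301, 306, 296, 308, 343, 468, 587, 610, 619, 616, 609, 564, 479, 513, 634, 683, 689, 689, 690, 691, 692, 691, 691, 690, 688, 679, 622, 472, 403, 402, 406, 408, 405, 407, 406, 408, 407, 404, 408, 408, 408, 402, 402, 422, 472, 545, 594, 607, 601, 607, 588, 537, 431, 396, 386, 381, 390, 382, 384, 394]
196 [391, 392, 396, 399, 414, 515, 591, 623, 615, 614, 600, 541, 429, 365, 387, 407, 416, 421, 461, 488, 534, 588, 620, 624, 632, 619, 555, 446, 403, 410, 408, 403, 406, 402, 407, 412, 403, 401, 405, 394, 403, 400, 402, 427, 468, 548, 591, 606, 609, 610, 586, 543, 443, 399, 402, 393, 398, 395, 396, 387]
```

The tips' midpoint is at column 258.3 and the dot at 258.7, so they are centred. The gap is about 14.1 mm. I'll complete the hold and hand in.

Request:
move_arm(series="0.437 0 0 0 0 0 0;0.437 0 0 0 0 0 0;0.437 0 0 0 0 0 0;0.437 0 0 0 0 0 0;0.437 0 0 0 0 0 0;0.437 0 0 0 0 0 0;0.437 0 0 0 0 0 0;0.437 0 0 0 0 0 0;0.437 0 0 0 0 0 0;0.437 0 0 0 0 0 0;0.437 0 0 0 0 0 0;0.437 0 0 0 0 0 0;0.437 0 0 0 0 0 0;0.437 0 0 0 0 0 0;0.437 0 0 0 0 0 0;0.437 0 0 0 0 0 0;0.437 0 0 0 0 0 0;0.437 0 0 0 0 0 0;0.437 0 0 0 0 0 0;0.437 0 0 0 0 0 0")

```text
clock: 22.82
eef_pos: [494.8, 101.2, 99.4]
tcp_rot: [-3.141, -0.001, 0.082]
contact_force: [-0.0, 0.1, -1.0]
opening: 0.282
```

```bash
python3 dot.py | grep -v white; python3 -c "
from h import *
print(r.sign_off())"
```

```text
green 406 [258.71 171.15] [248 160  23  23] [532.4154411  104.19235507  80.        ]
tip [533.22384906 104.36738747 102.39303953] opening mm 23.990360840408886
t 22.88 pos [494.7 101.2  99.4] rpy [-1.7999e+02 -5.0000e-02  4.7200e+00] open 0.2824 F [ 0.1  0.1 -0.6]
tool shift/40: [-0.007 -0.004 -0.   ]
turn deg: [-0.01 -0.05 -0.08]
the job is handed in; nothing more can be done
None
```

The job is done and handed in at about 23 s of the 67 s allowed. No verdict was reported, so these are my own checks.

- **Gauge:** I pinched and lifted it, then loosened the grip in small steps. It hung at about 45° until the last step, when it slipped a short way and landed upright on its foot. The wrist and scene pictures showed it standing there free of the fingers.
- **Tweezers:** I picked them up by the red grips and squeezed to 24.0 mm over the grips (gripper reading), which means a gap of about 14.0 mm. The pictures gave about 14.3–15.5 mm, still inside the 12–16 mm limits.
- **Hold:** The midpoint of the tips is within about 1 mm of the dot's centre seen from above, with their mid height about 22 mm above it. The arm held still there for over 4 s, and neither the arm pose nor the dot's position in the image moved.
- **Not checked:** No picture was viewed of the final pose, because the 12-picture limit was reached, so it was checked by numbers only. I did not re-measure the jar, tape and tin, but the arm never went near them.

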